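Lay the hold-down bar across the open kit drawer and shut it

TASK

Get the roller drawer ready for transport: lay the hold-down bar that fits across it into the slots in the drawer's two side walls, so that it lies fully down in both slots above the rollers, and let go of it - set it down gently, do not drop it in. Then push the drawer home until it clicks into its detent, and leave everything else on the bench where it is, including the shorter bar, which belongs to another drawer.

Things in the scene. Friction and masses are not known exactly. Their poses are not given: they have to be found in the camera images.
- bar_mid (a point): The hold-down bar: straight aluminium square tube with black end caps, 16 x 16 mm in section, 216 mm long, about 0.16 kg, lying loose on the bench to the left or right of the drawer unit. This point is its centre, 8 mm above the bench at the start; its y axis runs along the bar, z is up. Either end may go to either side.
- bar: The same bar's body; its origin is on the bar's underside, 8 mm below bar_mid, axes as bar_mid.
- seat (a point): Fixed to the open upper drawer of the grey drawer unit: where the bar's centre lies once it is down in both slots, 160 mm above the bench. x points into the unit (the way the drawer shuts), y across the drawer, z up; the bar must lie along this y. Roller tops are 18 mm below this point; the drawer front's inner face is 63 mm away at -x, its top edge 20 mm above this point.
- slot_left (a point): Centre of the floor of the slot in the drawer's left (+y) galvanised side wall, 8 mm below seat, axes as seat. The slot is open at the top, 20 mm deep, 21 mm wide in x, flaring to 37 mm over its upper 10 mm; its floor is 14 mm long in y, and the wall's 3 mm outer skin closes its outer end. From skin to skin of the two slots is 224 mm; the side walls stand 196 mm apart inside.
- slot_right (a point): The same for the slot in the right (-y) side wall.
- cabinet: The grey benchtop drawer unit, fixed: housing 250 deep (x) x 270 wide (y) x 200 mm high, two drawers, the upper open. Origin at the centre of the housing's underside; x points to its back. Its front stands 125 mm from the origin at -x. The top panel's underside is 182 mm above the bench (10 mm above the drawer's side walls), so the drawer shuts only with the bar down in its slots.
- rail (a point): Middle of the flat front of the aluminium grip rail on the open drawer's front: 240 mm wide (y), 26 mm high, this point half-way up, 161 mm above the bench, 16 mm proud of the drawer front; axes as seat. Push it along +x to shut the drawer. Shut, it stands 34 mm in front of the housing; the shut lower drawer has the same rail, 71 mm above the bench.
- drawer (a joint): How far the drawer is open, in m: 0 fully home, 0.19 at its stop; about 0.13 to 0.165 at the start. It slides with about 2 N of friction and stays where it is left. From about 17 mm before home it rides over a sprung ball detent, which takes up to about 10 N and pushes it back out if let go too soon; from about 5 mm on the detent draws it home and holds it there.
- short_bar: A shorter bar of the same tube, 16 x 16 x 150 mm, for another drawer: leave it. Origin at the centre of its underside, y along it.
- bearing: Steel bearing ring, 62 mm across, 16 mm high, on the bench in front of the drawer unit. Origin at the centre of its underside.
- marker: Marker pen, 140 mm long, 16 mm thick, lying on the bench in front of the drawer unit. Origin under its middle, x along it.
- tape: Roll of brown tape lying flat, 100 mm across, 50 mm high, at the right. Origin at the centre of its underside.
- carton: Small cardboard carton 80 x 110 x 60 mm high, left of the drawer unit. Origin at the centre of its underside.
- spray: Upright grey can, 54 mm across, 150 mm high, right of the drawer unit. Origin at the centre of its underside.
- scanner: Hand-held barcode scanner lying on its side, about 180 mm long, 34 mm high, at the left. Origin near its middle, on the bench.
Things that resemble listed ones, but are neither listed nor needed, are in the scene too. Leave any green look-alike of the bar alone.

How it is judged:
On the way, in this order (a step that is already met when the one before it is completed fails the run):
1. the bar lies down in both slots of the still open drawer, let go (x of bar_mid in the frame of seat between -0.004 and 0.004 m and y of bar_mid in the frame of seat between -0.006 and 0.006 m and z of bar_mid in the frame of seat between -0.003 and 0.003 m and angle between the y axis of bar_mid and the y axis of seat, either way round below 0.04 rad and contact force between bar and the fingers below 0.1 N and value of joint drawer above 0.05 m), for 0.2 s.
2. the drawer is home in its detent with the bar in its slots (x of bar_mid in the frame of seat between -0.004 and 0.004 m and y of bar_mid in the frame of seat between -0.006 and 0.006 m and z of bar_mid in the frame of seat between -0.003 and 0.003 m and angle between the y axis of bar_mid and the y axis of seat, either way round below 0.04 rad and value of joint drawer below 0.003 m), for 0.2 s.
At the end, for the whole second after the job is handed in: The bar is at rest in both slots: its centre within 4 mm along the drawer, 6 mm across it and 3 mm in height of the seat, and in line with the drawer's width within 0.04 rad (tilt included); the drawer is less than 3 mm from fully home; the other things are within 30 mm of where they started (all of step 2 and linear speed of bar below 0.02 m/s); the robot touches nothing.
It fails at once if the bar is let fall: it touches nothing while more than 15 mm above its place in the slots (height (world z) of bar_mid above 0.175 m and contact force between bar and anything else below 0.02 N).
It fails at once if something else on the bench is moved by more than 30 mm (distance of any of short_bar, bearing, marker, tape, carton, spray, scanner from where it was at the start of the episode above 0.03 m).
It also fails if it takes over 58 s, if anything falls off the work surface, if the arm or the gripper's body presses on something with over 40 N, if the wrist force passes 120 N, or if a joint passes its speed limit or range.

ROBOT

A 6-joint arm with a two-finger parallel gripper is mounted at the origin on the work surface. World frame = base frame: x ahead of the robot, y to its left, z up, the work surface at z = 0. Lengths are in m, angles in rad, forces in N, time in s.
With the tool pointing down it reaches from about 0.375 to 0.975 m from the base axis. Payload 3.8 kg.
Tool frame: the origin (TCP) lies between the finger pads; the fingertips stand 22 mm ahead of it and the grasp point (between the pads) lies 3 mm ahead of it; z points along the fingers, y is the direction in which the jaws open and shut (so a half turn about z gives the same grasp; the last joint's range is limited). The gripper opens to 85 mm and grips with 20 to 120 N. Pads are 22 mm wide; open, the fingers measure 114 mm over their backs; the gripper's body (76 mm by 85 mm) begins 54 mm behind the grasp point. The pads swing forward as they close: fully open they stand 13 mm farther back than shut.
Start: joints at [1.246, 0.264, 1.604, -0, 1.274, -0.037], TCP at [0.192, 0.647, 0.253] pointing down, gripper open.
Joint ranges: [-2.63, 2.63], [-0.94, 2.18], [0.31, 2.57], [-1.31, 4.45], [0, 2.66], [-2.55, 2.55]. Speed limits (rad/s): [2.57, 2.57, 3.14, 3.14, 3.14, 3.14].

INTERFACE

Orientations are given as a rotation vector (axis times angle).
In Python, from workcell import * gives the robot as it stands.
- The arm moves only by the tool step_arm, never from a script. Its argument "motion" is a list that holds one entry, the list of rows, each a list of 7 numbers: the finger opening in m, from 0 to 0.0854, then the shift along the world's x, y, z in m, then the turn, a rotation vector about the world's x, y, z in degrees. A call has exactly 8 rows; each row is the pose to reach, as a shift and turn from the pose measured when the call began; what a row does not reach only later rows make up. A row lasts 1/8 s, in which the tool goes at most 62.5 mm and 10.7 degrees, less where a joint would pass 70% of its speed; a pose out of reach is approached as far as the arm can. A call with a gripper value outside its range is refused whole. The fingers move at their own pace and stop on an object; "newtons" is the grip in N (left out, the last holds). Time passes only in rows, so rows that repeat a pose let the fingers close, or fill a call up. It gives the time, the measured TCP pose, the force and the opening at its end, in the units of the state.
- read_state(): the state, without advancing time (a new reading comes with each control period).
- read_camera(name): name is "scene" or "top" or "wrist"; returns (picture, depth): 480x640x3 uint8, blue, green, red; 480x640 float32, m along the optical axis (not along the pixel's ray), 0 where there is no reading.
- get_calibration(name): a dict with "K" (3x3 intrinsics, pixels), "dist_coeffs" ([k1, k2, p1, p2, k3] as OpenCV has them; the pictures are not rectified), "world_from_camera" (4x4, takes a point from camera to world coordinates). Camera axes: x right, y down, z forward; pixel columns grow to the right and rows downward; lengths in m; the calibration is good to about 2 mm. A picture is of the moment at which its call begins: read the wrist's pose just before it. get_calibration takes no time and is no camera call; for the wrist camera it gives the pose at the moment of the call.
- finish_job(): hands the job in, once; it reports no verdict.
Trained networks look in the newest picture that a camera, given by its name, has taken for a name from the list of things; names that differ only in an ending like _2 or _b are one class to them, and where a whole thing is asked for, a point or a joint stands for the part that bears it (a point fixed in the world has none). Each returns a list of dicts, best first, with "score" (0 to 1); they miss things now and then, are a little off and sometimes report something else, mostly with a low value. They report only what shows in the picture. A call takes as long as a camera call. They do not tell look-alikes from the thing itself.
- spot_in(camera, thing): "xyz" ([x, y, z] in m, in the coordinates of the camera as it stood for that picture, good to about 4 mm: the middle of the surface that is visible of it).
- regions_of(camera, thing): "region" (480x640 bool, what is visible of it).
The state is a dict: "time": time; "q": joint angles; "joint_vel": joint speeds; "joint_torque": joint torques, N m; "tool_pos": TCP position; "tcp_rot": TCP orientation; "wrist_force": force on the tool from outside, world axes, zero at the start; "torque": the same for the moment, N m; "width": opening from 0.0 (shut) to 1.0 (fully open).
Only numpy, scipy, OpenCV 4.12 (cv2) and the standard library are available. Lean on these libraries where they do the work, as an engineer would, in place of code of your own. Each camera call takes 0.05 s, during which the arm holds its last target. There are 200 camera calls.

## Working session

There is one attempt and no reset: what is moved stays moved. The work goes in short steps, Python scripts to look and compute and a tool call to move; the robot and the scene stay as the last step left them, time stands still between calls to the robot, and variables do not carry over. Pictures are saved under pics/ and viewed, on a budget of 10 in all, crops included, one or two more only if the job needs it, and the job is handed in when it is done.

Besides the shell and the picture viewer there is one more tool, called as name(argument=value, ...), one argument or row to a line, values as JSON. step_arm: Moves the arm, as the interface text tells. Its arguments: {"type":"object","properties":{"motion":{"type":"array"},"newtons":{"type":"number"}},"required":["motion"]}

```bash
mkdir -p pics; cat > h.py <<'E'
from workcell import *
import numpy as np, cv2
def cloud(name,d,cal=None):
    c=cal or get_calibration(name); K=np.array(c["K"]);D=np.array(c["dist_coeffs"]);T=np.array(c["world_from_camera"])
    v,u=np.mgrid[0:480,0:640]
    p=cv2.undistortPoints(np.stack([u.ravel(),v.ravel()],1).astype(np.float64)[:,None],K,D)[:,0]
    z=d.ravel(); P=np.c_[p*z[:,None],z]@T[:3,:3].T+T[:3,3]; P[z==0]=np.nan
    return P.reshape(480,640,3)
def w(name,xyz):
    T=np.array(get_calibration(name)["world_from_camera"]); return T[:3,:3]@np.array(xyz)+T[:3,3]
E
python3 - <<'E'
from h import *
for n in("top","scene"):
    im,d=read_camera(n); cv2.imwrite(f"pics/{n}0.png",im); np.save(f"{n}0.npy",d)
    print(n,np.round(get_calibration(n)["world_from_camera"],3).tolist())
    for t in("bar","short_bar","cabinet","drawer","rail","bearing","marker","tape","carton","spray","scanner") if n=="top" else ("bar","rail"):
        print(t,[(round(s["score"],2),np.round(w(n,s["xyz"]),3).tolist()) for s in spot_in(n,t)])
print(read_state())
E
```

```text
top [[0.003, -0.986, 0.165, 0.246], [-1.0, -0.004, -0.001, 0.005], [0.002, -0.165, -0.986, 1.616], [0.0, 0.0, 0.0, 1.0]]
bar [(0.86, [0.194, 0.333, 0.017]), (0.8, [0.501, 0.356, 0.016])]
short_bar [(0.59, [0.474, -0.324, 0.021]), (0.42, [0.688, -0.271, 0.136])]
cabinet [(0.55, [0.654, 0.025, 0.201])]
drawer [(0.93, [0.536, 0.033, 0.133])]
rail [(0.94, [0.536, 0.035, 0.138])]
bearing [(0.77, [0.412, -0.147, 0.01])]
marker [(0.63, [0.392, 0.111, 0.016]), (0.5, [0.499, 0.357, 0.015])]
tape [(0.65, [0.443, -0.54, 0.048])]
carton [(0.56, [0.684, 0.328, 0.062]), (0.3, [0.539, 0.029, 0.141])]
spray [(0.69, [0.689, -0.271, 0.133])]
scanner [(0.84, [0.438, 0.575, 0.026])]
scene [[0.946, -0.228, 0.231, 0.139], [-0.324, -0.701, 0.635, -0.999], [0.018, -0.676, -0.737, 1.276], [0.0, 0.0, 0.0, 1.0]]
bar [(0.77, [0.501, 0.351, 0.017]), (0.64, [0.197, 0.334, 0.022])]
rail [(0.76, [0.539, 0.017, 0.143]), (0.37, [0.438, 0.565, 0.033])]
{'time': 0.75, 'q': array([ 1.24610789e+00,  2.63835301e-01,  1.60394102e+00, -1.41623386e-05,
        1.27366498e+00, -3.69035859e-02]), 'joint_vel': array([ 2.82166684e-04, -4.03027013e-04,  1.96683630e-04,  1.56399088e-05,
        2.92799383e-04, -4.62379061e-04]), 'joint_torque': array([-8.27288222e-04, -5.14942396e+01, -3.67645490e+01, -1.74338456e-04,
        1.22205125e-03, -2.98159091e-05]), 'tool_pos': array([0.19160404, 0.64727147, 0.25335527]), 'tcp_rot': array([4.50480786e-01, 3.10908615e+00, 2.30038781e-04]), 'wrist_force': array([-0.07016619, -0.00485238,  1.23896837]), 'torque': array([-0.00813168,  0.01317774,  0.03224292]), 'width': 1.0028753853416856}
```

View pics/top0.png

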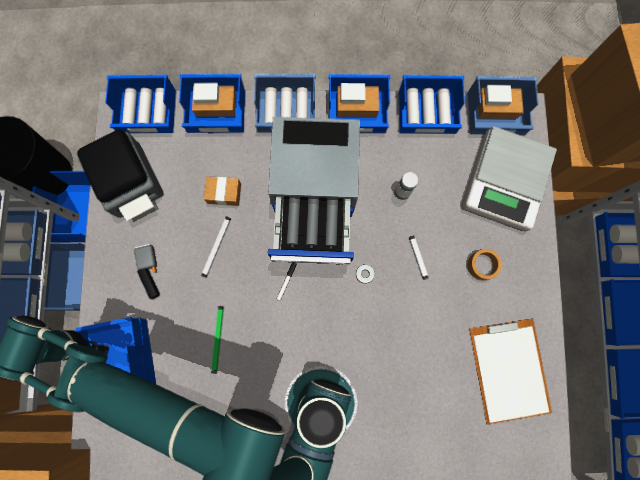

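View pics/scene0.png

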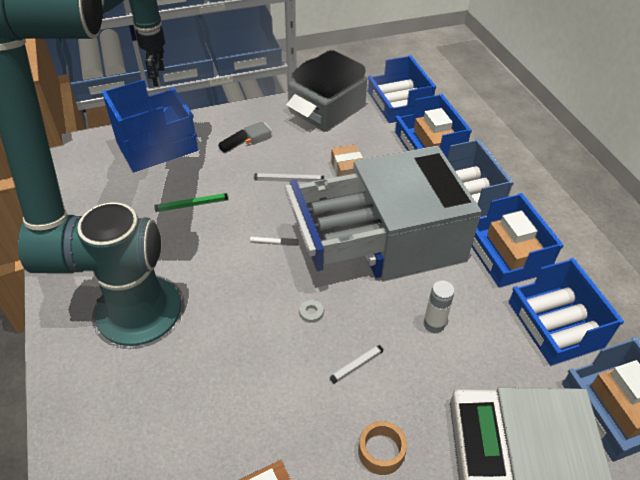

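Candidates for the bar, in the top picture: the silver bar at (215,247), the green bar at (218,340) and the silver bar at (418,257). The left silver one looks like the 216 mm bar. I'll measure it and check it in an enlarged crop.

```bash
python3 - <<'E'
from h import *
im,d=read_camera("top"); P=cloud("top",d)
def rect(m,lab):
    q=P[m]; q=q[np.isfinite(q[:,0])]
    r=cv2.minAreaRect((q[:,:2]*1000).astype(np.float32)); print(lab,len(q),np.round(r[0],1),np.round(r[1],1),round(r[2],1),"z",np.round(np.percentile(q[:,2],[5,50,95]),4),"pts",np.round(cv2.boxPoints(r)).tolist())
for t in("bar","short_bar"):
    for r in regions_of("top",t): 
        rect(r["region"],(t,round(r["score"],2)))
# housing top
m=(abs(P[...,2]-.2)<.008)&(P[...,0]>.5)&(P[...,0]<1.1)&(abs(P[...,1])<.25)
rect(m,"housing")
# drawer side walls top z~.172
m=(abs(P[...,2]-.176)<.01)&(P[...,0]>.4)&(P[...,0]<.75)&(abs(P[...,1])<.2); rect(m,"walls")
a=cv2.resize(im[180:290,190:440],None,fx=3.2,fy=3.2,interpolation=cv2.INTER_CUBIC); cv2.imwrite("pics/crop1.png",a)
E
```

```text
('bar', 0.92) 307 [197.7 338.8] [ 18.6 203.5] 86.5 z [0.0073 0.0156 0.022 ] pts [[96.0, 336.0], [299.0, 323.0], [300.0, 342.0], [97.0, 354.0]]
('bar', 0.82) 410 [503.1 357.4] [ 26.4 216. ] 69.0 z [-0.0007  0.0143  0.0213] pts [[398.0, 384.0], [599.0, 306.0], [609.0, 331.0], [407.0, 408.0]]
('bar', 0.74) 5117 [541.2  35.6] [290.2 219.2] 87.8 z [0.111  0.1376 0.1802] pts [[426.0, -105.0], [645.0, -114.0], [656.0, 176.0], [437.0, 185.0]]
('short_bar', 0.53) 163 [390.7 114.4] [ 15.6 131.5] 68.0 z [0.0068 0.014  0.0192] pts [[327.0, 132.0], [449.0, 83.0], [455.0, 97.0], [333.0, 146.0]]
('short_bar', 0.48) 260 [ 471.2 -327. ] [148.5  23.2] 17.3 z [0.0024 0.0144 0.0208] pts [[397.0, -338.0], [404.0, -360.0], [546.0, -316.0], [539.0, -294.0]]
housing 6771 [753.5  22.7] [271.6 251.2] 88.1 z [0.1944 0.1993 0.2045] pts [[623.0, -109.0], [874.0, -117.0], [883.0, 154.0], [632.0, 163.0]]
walls 1472 [532.2  29.8] [268.4 201. ] 88.2 z [0.1678 0.1746 0.183 ] pts [[427.0, -101.0], [628.0, -108.0], [637.0, 161.0], [436.0, 167.0]]
```

View pics/crop1.png

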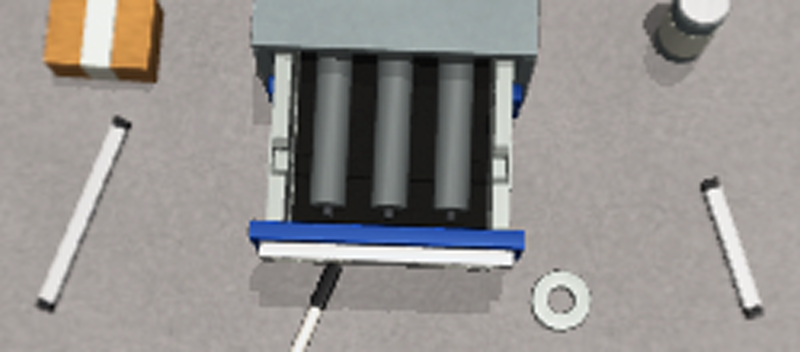

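The crop shows the left silver bar from (45,305) to (122,122), 216 mm measured. The right one, from (710,183) to (753,312), measures 148 mm, so it is the short bar. The left silver bar is therefore the hold-down bar and the green one is only a look-alike. The slots show at (282,157) and (500,164). I'll move above the bar, with the jaws across it.

step_arm(
  motion=[
    [[0.0854, 0.05, -0.047, 0, 0, 0, -1], [0.0854, 0.1, -0.093, 0, 0, 0, -2], [0.0854, 0.15, -0.14, -0.01, 0, 0, -3], [0.05, 0.2, -0.186, -0.03, 0, 0, -4], [0.05, 0.25, -0.233, -0.05, 0, 0, -4.5], [0.05, 0.29, -0.27, -0.07, 0, 0, -4.5], [0.05, 0.311, -0.29, -0.09, 0, 0, -4.5], [0.05, 0.311, -0.29, -0.103, 0, 0, -4.5]],
  ],
  newtons=40,
)

```text
time: 1.9
tool_pos: [0.5045, 0.354, 0.1486]
tcp_rot: [-0.579, -3.087, 0.003]
wrist_force: [-0.9, 0.3, -0.1]
width: 0.582
```

```bash
cat > look.py <<'E'
from h import *
import sys
def bar_from(name,fn=None):
    c=get_calibration(name); im,d=read_camera(name); P=cloud(name,d,c)
    if fn: cv2.imwrite(fn,im)
    return im,d,P
E
python3 - <<'E'
from look import *
s=read_state(); print(s["tool_pos"],s["tcp_rot"],s["width"],s["time"])
im,d,P=bar_from("wrist","pics/w1.png")
for r in regions_of("wrist","bar"):
    q=P[r["region"]]; q=q[np.isfinite(q[:,0])&(q[:,2]>.009)&(q[:,2]<.03)]
    if len(q)<50: continue
    R=cv2.minAreaRect((q[:,:2]*1000).astype(np.float32)); print(r["score"],len(q),R,cv2.boxPoints(R).round().tolist(),np.percentile(q[:,2],[5,50,95]))
E
```

```text
[0.50449425 0.3539603  0.14864706] [-5.79498903e-01 -3.08702378e+00  2.74919344e-03] 0.5823823250634822 1.9
0.88 6669 ((505.2645568847656, 352.8628234863281), (15.991992950439453, 215.41392517089844), 69.37696838378906) [[402.0, 383.0], [603.0, 307.0], [609.0, 322.0], [407.0, 398.0]] [0.01453758 0.01562655 0.01670605]
```

View pics/w1.png

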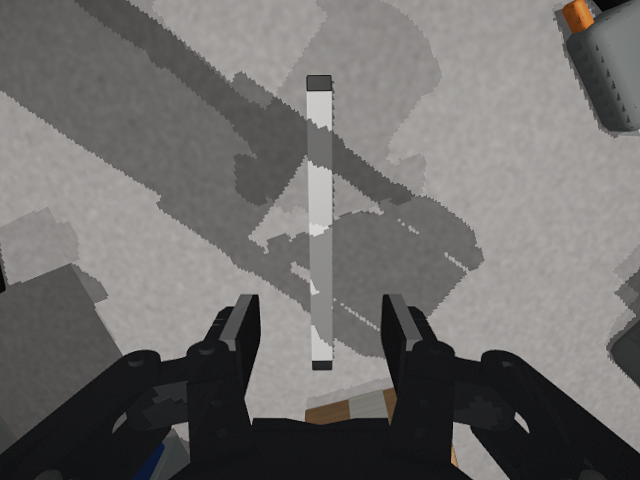

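The wrist picture shows the bar from (318,80) to (322,366), between the jaws. It measures 16 x 215.4 mm with its top at 15.6 mm, centred at (0.505,0.353). I'll go down and grip it.

step_arm(
  motion=[
    [[0.05, 0.001, -0.001, -0.04, 0, 0, 0.6], [0.05, 0.001, -0.001, -0.08, 0, 0, 0.6], [0.05, 0.001, -0.001, -0.11, 0, 0, 0.6], [0.05, 0.001, -0.001, -0.1235, 0, 0, 0.6], [0.05, 0.001, -0.001, -0.1235, 0, 0, 0.6], [0.0, 0.001, -0.001, -0.1235, 0, 0, 0.6], [0.0, 0.001, -0.001, -0.1235, 0, 0, 0.6], [0.0, 0.001, -0.001, -0.1235, 0, 0, 0.6]],
  ],
  newtons=50,
)

```text
time: 3.0
tool_pos: [0.504, 0.3558, 0.0265]
tcp_rot: [-0.559, -3.09, 0.0]
wrist_force: [-1.1, 2.0, 6.5]
width: 0.171
```

step_arm(
  motion=[
    [[0.0, 0, 0, 0.01, 0, 0, 0], [0.0, 0, 0, 0.04, 0, 0, 0], [0.0, 0, 0, 0.09, 0, 0, 0], [0.0, 0, 0, 0.14, 0, 0, 0], [0.0, 0, 0, 0.19, 0, 0, 0], [0.0, 0, -0.02, 0.24, 0, 0, -8], [0.0, -0.005, -0.06, 0.25, 0, 0, -18], [0.0, -0.01, -0.1, 0.25, 0, 0, -28]],
  ],
)

```text
time: 4.0
tool_pos: [0.4945, 0.2551, 0.2791]
tcp_rot: [1.297, 2.859, 0.005]
wrist_force: [-0.1, 0.4, -1.1]
width: 0.169
```

```bash
python3 - <<'E'
from look import *
s=read_state(); print(s["tool_pos"],s["tcp_rot"],s["width"],s["wrist_force"])
im,d,P=bar_from("wrist","pics/w2.png"); np.save("w2P.npy",P)
for n in("seat","slot_left","slot_right","rail"):
    print(n,[(round(s["score"],2),np.round(w("wrist",s["xyz"]),4).tolist()) for s in spot_in("wrist",n)],[(round(s["score"],2),np.round(w("top",s["xyz"]),4).tolist()) for s in spot_in("top",n)])
E
```

```text
[0.49453818 0.25512981 0.27913631] [1.29732054 2.85919887 0.00474165] 0.1685632271028382 [-0.14320446  0.3642556  -1.08641658]
seat [(0.82, [0.4557, 0.1383, 0.1669])] [(0.84, [0.5328, 0.0288, 0.1356])]
slot_left [(0.78, [0.4615, 0.1412, 0.1734]), (0.46, [0.4603, 0.2912, 0.2663])] [(0.84, [0.5369, 0.0321, 0.1439])]
slot_right [(0.83, [0.4549, 0.1443, 0.1701])] [(0.72, [0.5399, 0.032, 0.1429]), (0.6, [0.4362, 0.5752, 0.0309])]
rail [(0.65, [0.4562, 0.1434, 0.1665])] [(0.8, [0.5361, 0.0308, 0.1393])]
```

View pics/w2.png

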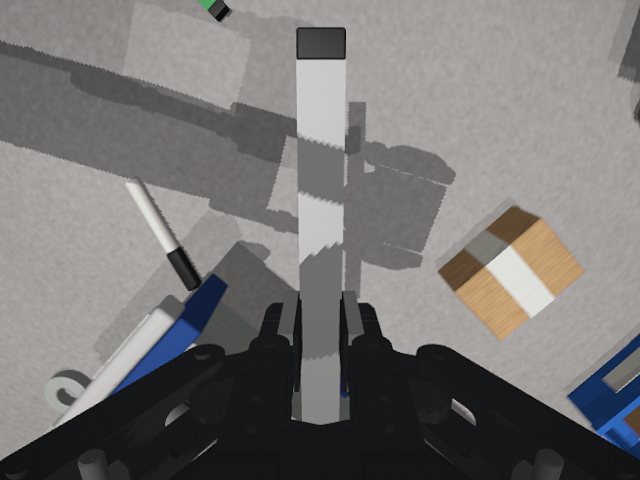

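The wrist picture shows the bar gripped square in the jaws, its end at (320,40). I'll move to a higher hover in front of the drawer, from which both slots show beside the bar.

step_arm(
  motion=[
    [[0.0, -0.01, -0.04, 0.02, 0, 0, -6], [0.0, -0.02, -0.09, 0.04, 0, 0, -12], [0.0, -0.04, -0.14, 0.06, 0, 0, -20], [0.0, -0.06, -0.19, 0.08, 0, 0, -28], [0.0, -0.075, -0.24, 0.08, 0, 0, -36], [0.0, -0.085, -0.29, 0.08, 0, 0, -43], [0.0, -0.085, -0.32, 0.08, 0, 0, -43], [0.0, -0.085, -0.32, 0.08, 0, 0, -43]],
  ],
)

```text
time: 5.45
tool_pos: [0.4091, -0.0647, 0.3563]
tcp_rot: [-2.251, -2.19, -0.0]
wrist_force: [-0.1, 0.0, -0.1]
width: 0.17
```

```bash
python3 - <<'E'
from look import *
s=read_state(); print(s["tool_pos"],s["tcp_rot"],s["width"],s["wrist_force"])
im,d,P=bar_from("wrist","pics/w3.png"); np.save("w3P.npy",P); np.save("w3d.npy",d)
print(np.round(get_calibration("wrist")["world_from_camera"],3).tolist())
E
```

```text
[ 0.4090632  -0.06470458  0.35626893] [-2.25100672e+00 -2.18969601e+00 -4.71913921e-04] 0.17031978699857728 [-0.11486418  0.02992027 -0.11998457]
[[1.0, -0.026, -0.008, 0.41], [-0.027, -0.958, -0.286, 0.009], [-0.001, 0.286, -0.958, 0.477], [0.0, 0.0, 0.0, 1.0]]
```

View pics/w3.png

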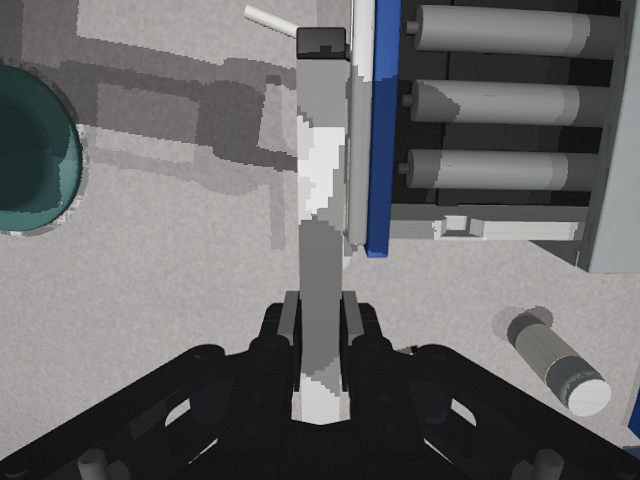

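The wrist picture shows the right slot at (458,228) and the drawer front at (385,130). The left slot is out of view. I'll measure the slot, the drawer's yaw and the held bar.

```bash
python3 - <<'E'
from look import *
P=np.load("w3P.npy")
x,y,z=P[...,0],P[...,1],P[...,2]
uu=np.mgrid[0:480,0:640][1]
# wall top band
m=(uu>392)&(x>.45)&(x<.7)&(y<-.03)&(y>-.15)&(z>.165)&(z<.179)
q=P[m]; print("wall",len(q),np.percentile(q[:,2],[5,50,95]))
r=cv2.minAreaRect((q[:,:2]*1000).astype(np.float32)); print(r,cv2.boxPoints(r).round(1).tolist())
# outer edge fit: min y per x bin
for lo in np.arange(.46,.64,.02):
    k=q[(q[:,0]>=lo)&(q[:,0]<lo+.02)]
    if len(k)>5: print(round(lo+.01,3),len(k),"y",np.percentile(k[:,1],[2,98]).round(4))
# profile in z along x at the slot middle (inside the wall)
yo=np.percentile(q[:,1],3)
m=(uu>392)&(x>.45)&(x<.6)&(y>yo+.005)&(y<yo+.013)&(z>.12)
k=P[m]
for lo in np.arange(.50,.58,.002):
    j=k[(k[:,0]>=lo)&(k[:,0]<lo+.002)]
    if len(j): print(round(lo+.001,3),np.median(j[:,2]).round(4),end="; ")
print()
# bar
m=(uu>295)&(uu<350)&(z>.3)&(z<.37)&(y>-.05)
b=P[m]; print("bar z",np.percentile(b[:,2],[5,50,95]))
t=b[abs(b[:,2]-np.median(b[:,2]))<.004]; R=cv2.minAreaRect((t[:,:2]*1000).astype(np.float32)); print(R,cv2.boxPoints(R).round(1).tolist())
print("tilt dz/dy",np.polyfit(t[:,1],t[:,2],1))
# blue front top
m=(uu>365)&(uu<405)&(z>.174)&(z<.187)&(x<.5); f=P[m]; R=cv2.minAreaRect((f[:,:2]*1000).astype(np.float32)); print("front",R,cv2.boxPoints(R).round(1).tolist(),np.median(f[:,2]))
# top-camera slots
im=cv2.imread("pics/top0.png");c=get_calibration("top");K=np.array(c["K"]);D=np.array(c["dist_coeffs"]);T=np.array(c["world_from_camera"])
for u in((278.1,228.9),(346.2,231.2)):
    p=cv2.undistortPoints(np.array([[u]]),K,D)[0,0]; v=T[:3,:3]@np.r_[p,1]; print("top slot",T[:3,3]+v*(.17-T[2,3])/v[2])
E
```

```text
wall 3648 [0.16679107 0.17146278 0.17294104]
((553.5774536132812, -86.66577911376953), (37.74032211303711, 171.67022705078125), 87.2265853881836) [[466.8999938964844, -101.4000015258789], [638.4000244140625, -109.69999694824219], [640.2000122070312, -72.0], [468.79998779296875, -63.70000076293945]]
0.47 273 y [-0.0824 -0.0668]
0.49 471 y [-0.0829 -0.0672]
0.51 359 y [-0.0853 -0.0678]
0.53 132 y [-0.0859 -0.0825]
0.55 514 y [-0.0858 -0.0693]
0.57 459 y [-0.0858 -0.0698]
0.59 444 y [-0.0865 -0.0704]
0.61 434 y [-0.087  -0.0711]
0.63 561 y [-0.1083 -0.0717]
0.549 0.1702; 
bar z [0.34430588 0.34537738 0.34644164]
((410.17999267578125, -5.090076446533203), (90.10460662841797, 16.246213912963867), 88.46597290039062) [[400.8999938964844, -49.900001525878906], [417.1000061035156, -50.29999923706055], [419.5, 39.70000076293945], [403.29998779296875, 40.20000076293945]]
tilt dz/dy [-0.00111301  0.34537336]
front ((455.5127868652344, 0.474029541015625), (194.16343688964844, 24.807945251464844), 88.42268371582031) [[440.3999938964844, -96.19999694824219], [465.20001220703125, -96.9000015258789], [470.6000061035156, 97.19999694824219], [445.79998779296875, 97.9000015258789]] 0.17945289854731641
top slot [0.53269864 0.1313795  0.17      ]
top slot [ 0.52636357 -0.07496752  0.17      ]
```

```bash
python3 - <<'E'
from look import *
P=np.load("w3P.npy"); im=cv2.imread("pics/w3.png")
x,y,z=P[...,0],P[...,1],P[...,2]
sub=np.s_[205:245,425:500]
for ylo in(-.084,-.081,-.078,-.075,-.072):
    m=(y[sub]>ylo)&(y[sub]<ylo+.003)&(x[sub]>.49)
    k=P[sub][m]; o=[]
    for lo in np.arange(.496,.566,.002):
        j=k[(k[:,0]>=lo)&(k[:,0]<lo+.002)]
        o.append(f"{lo*1e3+1:.0f}:{np.median(j[:,2])*1e3:.0f}" if len(j) else f"{lo*1e3+1:.0f}:-")
    print(ylo,*o)
E
```

```text
-0.084 497:172 499:171 501:172 503:171 505:171 507:172 509:172 511:171 513:170 515:168 517:169 519:166 521:162 523:164 525:159 527:161 529:162 531:159 533:160 535:157 537:161 539:164 541:167 543:168 545:170 547:171 549:171 551:172 553:172 555:171 557:171 559:172 561:172 563:- 565:-
-0.081 497:172 499:172 501:172 503:172 505:171 507:171 509:172 511:170 513:166 515:164 517:- 519:- 521:152 523:152 525:152 527:152 529:151 531:152 533:151 535:151 537:155 539:163 541:165 543:168 545:171 547:172 549:172 551:172 553:172 555:172 557:171 559:172 561:171 563:- 565:-
-0.078 497:172 499:172 501:172 503:172 505:172 507:172 509:171 511:169 513:167 515:164 517:163 519:- 521:152 523:151 525:152 527:152 529:152 531:152 533:152 535:151 537:154 539:162 541:166 543:168 545:170 547:171 549:172 551:171 553:171 555:172 557:171 559:172 561:- 563:- 565:-
-0.075 497:172 499:172 501:173 503:172 505:172 507:172 509:171 511:169 513:168 515:165 517:162 519:- 521:152 523:151 525:152 527:152 529:152 531:152 533:152 535:152 537:153 539:161 541:165 543:167 545:169 547:172 549:172 551:171 553:172 555:172 557:172 559:171 561:- 563:- 565:-
-0.072 497:172 499:172 501:171 503:171 505:171 507:171 509:171 511:170 513:167 515:165 517:162 519:152 521:151 523:152 525:152 527:152 529:151 531:151 533:151 535:152 537:149 539:155 541:150 543:157 545:153 547:152 549:146 551:150 553:145 555:150 557:146 559:145 561:141 563:135 565:133
```

The right slot is centred at (0.528,-0.0765), with its floor at 0.152 and its flare 37 mm wide, as described. The seat is therefore at about (0.531,0.0295), which agrees with the drawer front's inner face and the top camera. The held bar's centre is at (0.4085,-0.068). I'll move above the seat and check the left end.

step_arm(
  motion=[
    [[0.0, 0.03, 0.025, 0, 0, 0, 0], [0.0, 0.065, 0.05, 0, 0, 0, 0], [0.0, 0.1, 0.08, -0.01, 0, 0, -0.2], [0.0, 0.1227, 0.0975, -0.04, 0, 0, -0.2], [0.0, 0.1227, 0.0975, -0.08, 0, 0, -0.2], [0.0, 0.1227, 0.0975, -0.11, 0, 0, -0.2], [0.0, 0.1227, 0.0975, -0.125, 0, 0, -0.2], [0.0, 0.1227, 0.0975, -0.125, 0, 0, -0.2]],
  ],
)

```text
time: 6.5
tool_pos: [0.5312, 0.0348, 0.2301]
tcp_rot: [-2.25, -2.187, 0.001]
wrist_force: [-0.7, 0.1, -0.5]
width: 0.168
```

```bash
python3 - <<'E'
from look import *
s=read_state(); print(s["tool_pos"],s["tcp_rot"],s["width"],s["wrist_force"])
im,d,P=bar_from("wrist","pics/w4.png"); np.save("w4P.npy",P)
x,y,z=P[...,0],P[...,1],P[...,2]
m=(abs(x-.531)<.03)&(z>.205)&(z<.24)&(y>.05); b=P[m]; t=b[abs(b[:,2]-np.percentile(b[:,2],80))<.004]
R=cv2.minAreaRect((t[:,:2]*1000).astype(np.float32)); print("bar",np.median(t[:,2]),R,cv2.boxPoints(R).round(1).tolist())
for ylo in np.arange(.126,.15,.003):
    k=P[(y>ylo)&(y<ylo+.003)&(z<.178)&(z>.12)]; o=[]
    for lo in np.arange(.505,.57,.003):
        j=k[(k[:,0]>=lo)&(k[:,0]<lo+.003)]
        o.append(f"{lo*1e3+1.5:.0f}:{np.median(j[:,2])*1e3:.0f}" if len(j) else f"{lo*1e3+1.5:.0f}:-")
    print(ylo.round(3),*o)
E
```

```text
[0.53119478 0.03479266 0.23011046] [-2.25023239e+00 -2.18674325e+00  1.40994886e-03] 0.16844798470970596 [-0.6694355   0.07414329 -0.52138063]
bar 0.2192731044349268 ((532.2994995117188, 94.67620849609375), (89.58164978027344, 16.208486557006836), 88.29743194580078) [[522.9000244140625, 50.099998474121094], [539.0999755859375, 49.70000076293945], [541.7000122070312, 139.1999969482422], [525.5, 139.6999969482422]]
0.126 506:157 510:155 512:160 516:160 518:159 522:165 524:- 528:- 530:- 534:- 536:- 540:- 542:- 546:162 548:162 552:166 554:166 558:166 560:167 564:167 567:171 570:171
0.129 506:172 510:172 512:172 516:172 518:169 522:166 524:- 528:- 530:- 534:- 536:- 540:- 542:- 546:163 548:166 552:170 554:172 558:172 560:172 564:171 567:172 570:172
0.132 506:172 510:172 512:172 516:172 518:169 522:166 524:- 528:- 530:- 534:- 536:- 540:- 542:- 546:162 548:166 552:169 554:172 558:172 560:172 564:172 567:172 570:172
0.135 506:172 510:172 512:172 516:172 518:169 522:166 524:- 528:- 530:- 534:- 536:- 540:- 542:- 546:162 548:166 552:169 554:171 558:172 560:172 564:172 567:171 570:172
0.138 506:172 510:172 512:172 516:172 518:169 522:166 524:- 528:- 530:- 534:- 536:- 540:- 542:- 546:162 548:166 552:169 554:172 558:172 560:171 564:172 567:172 570:171
0.141 506:172 510:172 512:172 516:172 518:171 522:171 524:- 528:- 530:- 534:- 536:- 540:- 542:- 546:171 548:172 552:172 554:172 558:171 560:171 564:171 567:171 570:171
0.144 506:171 510:171 512:171 516:172 518:171 522:171 524:- 528:- 530:- 534:- 536:- 540:- 542:- 546:- 548:- 552:- 554:- 558:- 560:- 564:- 567:- 570:-
0.147 506:- 510:- 512:- 516:- 518:- 522:- 524:- 528:- 530:- 534:- 536:- 540:- 542:- 546:- 548:- 552:- 554:- 558:- 560:- 564:- 567:- 570:-
```

View pics/w4.png

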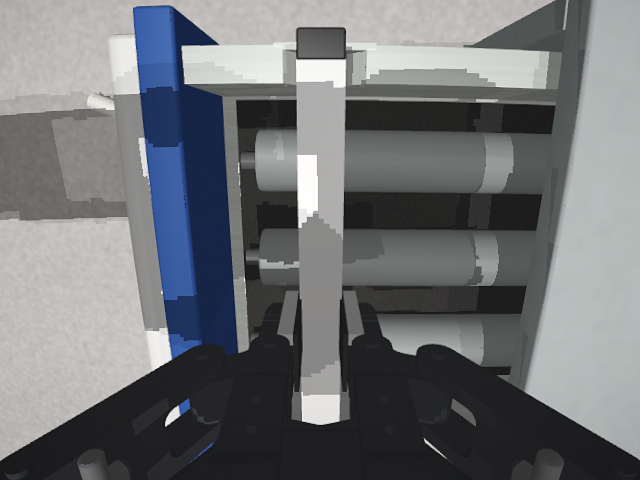

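The picture shows the bar's left end at (320,42), over the left slot whose flare spans about (295-365, 45). The slot centre is at x 0.535 and the bar end at x 0.5336, and the bar sits 2.5 mm too far to +y. I'll correct that while going part of the way down.

step_arm(
  motion=[
    [[0.0, 0.001, -0.0025, 0, 0, 0, -0.2], [0.0, 0.001, -0.0025, -0.005, 0, 0, -0.2], [0.0, 0.001, -0.0025, -0.012, 0, 0, -0.2], [0.0, 0.001, -0.0025, -0.02, 0, 0, -0.2], [0.0, 0.001, -0.0025, -0.026, 0, 0, -0.2], [0.0, 0.001, -0.0025, -0.03, 0, 0, -0.2], [0.0, 0.001, -0.0025, -0.03, 0, 0, -0.2], [0.0, 0.001, -0.0025, -0.03, 0, 0, -0.2]],
  ],
)

```text
time: 7.55
tool_pos: [0.5333, 0.032, 0.2018]
tcp_rot: [-2.256, -2.184, -0.002]
wrist_force: [-0.7, 0.2, -0.7]
width: 0.168
```

step_arm(
  motion=[
    [[0.0, -0.0008, 0, -0.003, 0, 0, 0], [0.0, -0.0008, 0, -0.007, 0, 0, 0], [0.0, -0.0008, 0, -0.011, 0, 0, 0], [0.0, -0.0008, 0, -0.015, 0, 0, 0], [0.0, -0.0008, 0, -0.018, 0, 0, 0], [0.0, -0.0008, 0, -0.021, 0, 0, 0], [0.0, -0.0008, 0, -0.023, 0, 0, 0], [0.0, -0.0008, 0, -0.0233, 0, 0, 0]],
  ],
)

```text
time: 8.55
tool_pos: [0.5325, 0.0321, 0.1785]
tcp_rot: [-2.256, -2.184, -0.002]
wrist_force: [-1.0, 1.2, -0.8]
width: 0.17
```

```bash
cat > barz.py <<'E'
from look import *
im,d,P=bar_from("wrist","pics/last.png"); x,y,z=P[...,0],P[...,1],P[...,2]
m=(abs(x-.533)<.02)&(z>.16)&(z<.18)&(y>.055)&(y<.118); t=P[m]
R=cv2.minAreaRect((t[:,:2]*1000).astype(np.float32)); print("bar",np.percentile(t[:,2],[10,50,90]),R)
e=P[(abs(x-.5345)<.006)&(y>.12)&(y<.15)]
for lo in np.arange(.120,.15,.002):
    k=e[(e[:,1]>=lo)&(e[:,1]<lo+.002)]
    if len(k): print(round(lo+.001,3),np.median(k[:,2]).round(4),end="; ")
w_=P[(abs(y-.134)<.004)&(x>.56)&(x<.6)]; print("wall z",np.nanmedian(w_[:,2])); print(read_state()["wrist_force"])
E
python3 barz.py
```

```text
bar [0.16682781 0.16762775 0.16841406] ((533.7088623046875, 86.53851318359375), (63.32539749145508, 16.221248626708984), 87.9727554321289)
0.121 0.1676; 0.123 0.1676; 0.125 0.1676; 0.127 0.1676; 0.129 0.1677; 0.131 0.1676; 0.133 0.1676; 0.135 0.1674; 0.137 0.1673; 0.139 0.1522; 0.141 0.1626; 0.143 0.1714; wall z 0.17161804991385482
[ 0.68809107  0.053109   -1.86256404]
```

The bar's top is 4 mm below the wall top, as it must be when seated. I'll release it, then rise.

step_arm(
  motion=[
    [[0.02, 0, 0, 0, 0, 0, 0], [0.03, 0, 0, 0, 0, 0, 0], [0.04, 0, 0, 0, 0, 0, 0], [0.045, 0, 0, 0, 0, 0, 0], [0.045, 0, 0, 0.005, 0, 0, 0], [0.045, 0, 0, 0.03, 0, 0, 0], [0.045, 0, 0, 0.07, 0, 0, 0], [0.045, 0, 0, 0.11, 0, 0, 0]],
  ],
)

```text
time: 9.6
tool_pos: [0.5323, 0.0321, 0.2897]
tcp_rot: [-2.256, -2.184, -0.002]
wrist_force: [-0.1, -0.3, 0.6]
width: 0.527
```

```bash
python3 barz.py; python3 -c "
from h import *
s=read_state();print(s['tool_pos'],s['time'])"
```

```text
bar [0.16674247 0.1676106  0.16846548] ((533.9024047851562, 86.36138916015625), (63.05012130737305, 16.09261131286621), 88.31055450439453)
0.121 0.1676; 0.123 0.1675; 0.125 0.1676; 0.127 0.1674; 0.129 0.1674; 0.131 0.1675; 0.133 0.1677; 0.135 0.1676; 0.137 0.1669; 0.139 0.1517; 0.141 0.159; 0.143 0.1717; 0.145 0.1713; wall z 0.1715748616158284
[ 2.08287904 -0.43721912  3.89896653]
[0.53532474 0.03211107 0.29666372] 9.65
```

View pics/last.png

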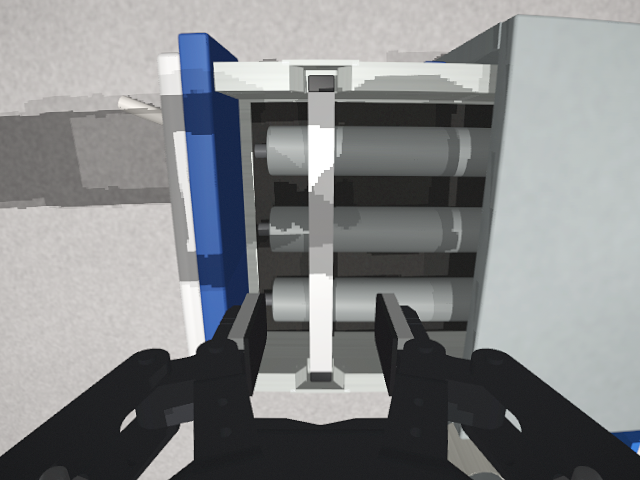

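The picture shows the bar down in both slots, with its ends at (320,82) and (320,375) and the jaws clear. Next I'll push the rail with the shut fingers turned 90°, so I move in front of the drawer first.

step_arm(
  motion=[
    [[0.045, 0, 0, 0.01, 0, 0, 10], [0.03, -0.02, 0, 0.01, 0, 0, 20], [0.0, -0.05, 0, 0.01, 0, 0, 30], [0.0, -0.08, 0, 0.01, 0, 0, 40], [0.0, -0.11, 0, 0.01, 0, 0, 50], [0.0, -0.137, 0, 0.01, 0, 0, 60], [0.0, -0.137, 0, 0.01, 0, 0, 70], [0.0, -0.137, 0, 0.01, 0, 0, 80]],
  ],
)

```text
time: 10.65
tool_pos: [0.398, 0.0321, 0.3072]
tcp_rot: [-0.315, -3.125, -0.016]
wrist_force: [-0.5, 0.2, -0.5]
width: 0.002
```

step_arm(
  motion=[
    [[0.0, 0, 0, -0.02, 0, 0, 6], [0.0, 0, 0, -0.05, 0, 0, 10], [0.0, 0, 0, -0.08, 0, 0, 10], [0.0, 0, 0, -0.1, 0, 0, 10], [0.0, 0, 0, -0.11, 0, 0, 10], [0.0, 0, 0, -0.115, 0, 0, 10], [0.0, 0, 0, -0.115, 0, 0, 10], [0.0, 0, 0, -0.115, 0, 0, 10]],
  ],
)

```text
time: 11.65
tool_pos: [0.3987, 0.0321, 0.1931]
tcp_rot: [0.042, 3.141, 0.016]
wrist_force: [0.4, -0.2, -0.3]
width: -0.0
```

step_arm(
  motion=[
    [[0.0, 0, 0, -0.01, 0, 0, 0], [0.0, 0, 0, -0.021, 0, 0, 0], [0.0, 0.005, 0, -0.021, 0, 0, 0], [0.0, 0.012, 0, -0.021, 0, 0, 0], [0.0, 0.019, 0, -0.021, 0, 0, 0], [0.0, 0.026, 0, -0.021, 0, 0, 0], [0.0, 0.033, 0, -0.021, 0, 0, 0], [0.0, 0.04, 0, -0.021, 0, 0, 0]],
  ],
)

```text
time: 12.65
tool_pos: [0.4389, 0.0319, 0.172]
tcp_rot: [-0.042, -3.141, -0.015]
wrist_force: [-3.4, -1.3, 1.6]
width: -0.004
```

step_arm(
  motion=[
    [[0.0, 0.008, 0, 0, 0, 0, 0], [0.0, 0.02, -0.001, 0, 0, 0, 0], [0.0, 0.034, -0.001, 0, 0, 0, 0], [0.0, 0.048, -0.0015, 0, 0, 0, 0], [0.0, 0.062, -0.002, 0, 0, 0, 0], [0.0, 0.076, -0.0025, 0, 0, 0, 0], [0.0, 0.09, -0.003, 0, 0, 0, 0], [0.0, 0.1, -0.003, 0, 0, 0, 0]],
  ],
)

```text
time: 13.65
tool_pos: [0.54, 0.0287, 0.172]
tcp_rot: [0.042, 3.141, 0.014]
wrist_force: [-3.4, -1.3, 1.4]
width: -0.002
```

step_arm(
  motion=[
    [[0.0, 0.006, 0, 0, 0, 0, 0], [0.0, 0.012, 0, 0, 0, 0, 0], [0.0, 0.017, 0, 0, 0, 0, 0], [0.0, 0.022, -0.0005, 0, 0, 0, 0], [0.0, 0.027, -0.0005, 0, 0, 0, 0], [0.0, 0.03, -0.001, 0, 0, 0, 0], [0.0, 0.033, -0.001, 0, 0, 0, 0], [0.0, 0.036, -0.001, 0, 0, 0, 0]],
  ],
)

```text
time: 14.65
tool_pos: [0.5726, 0.028, 0.1721]
tcp_rot: [-0.041, -3.133, -0.015]
wrist_force: [-16.2, -0.0, 12.0]
width: -0.007
```

step_arm(
  motion=[
    [[0.0, 0.003, 0, 0, 0, 0, 0], [0.0, 0.004, 0, 0, 0, 0, 0], [0.0, 0.005, 0, 0, 0, 0, 0], [0.0, 0.006, 0, 0, 0, 0, 0], [0.0, 0.006, 0, 0, 0, 0, 0], [0.0, 0.006, 0, 0, 0, 0, 0], [0.0, 0.006, 0, 0, 0, 0, 0], [0.0, 0.006, 0, 0, 0, 0, 0]],
  ],
)

```text
time: 15.65
tool_pos: [0.5741, 0.028, 0.1721]
tcp_rot: [-0.041, -3.122, -0.014]
wrist_force: [-17.6, -1.1, 12.1]
width: 0.0
```

```bash
python3 - <<'E'
from look import *
im,d=read_camera("scene"); cv2.imwrite("pics/s2.png",cv2.resize(im[120:320,240:500],None,fx=3,fy=3,interpolation=cv2.INTER_CUBIC))
E
```

View pics/s2.png

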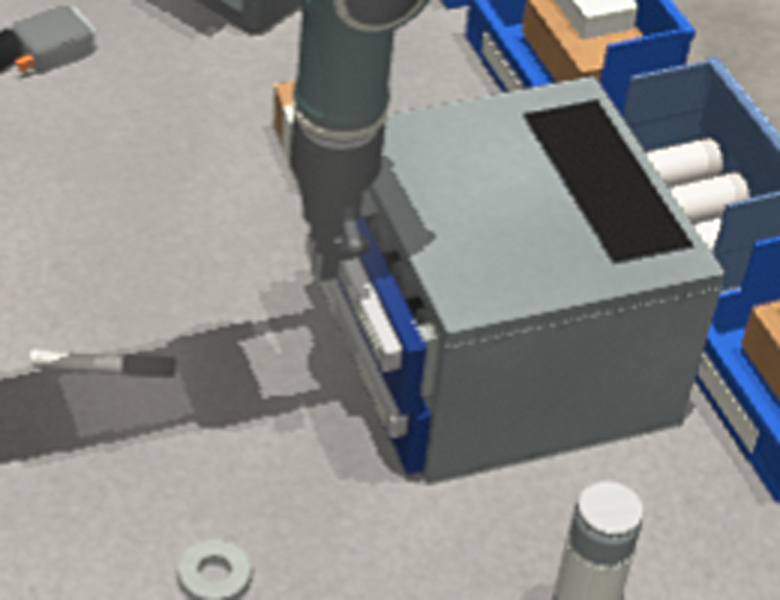

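The drawer is about 10 mm from home, riding onto the detent, with the finger on the rail at (345,260). The gap at the housing front is still visible. I'll push harder and raise the tool slightly, because it presses down on the rail.

step_arm(
  motion=[
    [[0.0, 0.003, 0, 0.001, 0, 0, 0], [0.0, 0.006, 0, 0.002, 0, 0, 0], [0.0, 0.008, 0, 0.002, 0, 0, 0], [0.0, 0.009, 0, 0.002, 0, 0, 0], [0.0, 0.01, 0, 0.002, 0, 0, 0], [0.0, 0.011, 0, 0.002, 0, 0, 0], [0.0, 0.011, 0, 0.002, 0, 0, 0], [0.0, 0.011, 0, 0.002, 0, 0, 0]],
  ],
)

```text
time: 16.7
tool_pos: [0.5805, 0.0278, 0.1724]
tcp_rot: [-0.04, -3.112, -0.013]
wrist_force: [-12.6, -0.5, 2.5]
width: -0.0
```

step_arm(
  motion=[
    [[0.0, 0.003, 0, 0.001, 0, -0.5, 0], [0.0, 0.006, 0, 0.001, 0, -1, 0], [0.0, 0.007, 0, 0.001, 0, -1.5, 0], [0.0, 0.008, 0, 0.001, 0, -1.7, 0], [0.0, 0.009, 0, 0.001, 0, -1.7, 0], [0.0, 0.01, 0, 0.001, 0, -1.7, 0], [0.0, 0.01, 0, 0.001, 0, -1.7, 0], [0.0, 0.01, 0, 0.001, 0, -1.7, 0]],
  ],
)

```text
time: 17.7
tool_pos: [0.5868, 0.0277, 0.1722]
tcp_rot: [-0.04, -3.133, -0.013]
wrist_force: [-12.8, -1.8, 3.1]
width: 0.001
```

step_arm(
  motion=[
    [[0.0, 0.003, 0, 0, 0, -0.5, 0], [0.0, 0.005, 0, 0, 0, -0.5, 0], [0.0, 0.006, 0, 0, 0, -0.5, 0], [0.0, 0.007, 0, 0, 0, -0.5, 0], [0.0, 0.008, 0, 0, 0, -0.5, 0], [0.0, 0.008, 0, 0, 0, -0.5, 0], [0.0, 0.008, 0, 0, 0, -0.5, 0], [0.0, 0.008, 0, 0, 0, -0.5, 0]],
  ],
)

```text
time: 18.7
tool_pos: [0.587, 0.0276, 0.1722]
tcp_rot: [-0.04, -3.123, -0.012]
wrist_force: [-28.6, -1.1, 17.6]
width: 0.001
```

Hard stop: the force rises to 29 N without any travel, so the drawer is home. I'll back off along -x, rise, and check.

step_arm(
  motion=[
    [[0.0, -0.005, 0, 0, 0, 0, 0], [0.0, -0.015, 0, 0, 0, 0, 0], [0.0, -0.03, 0, 0, 0, 0, 0], [0.0, -0.06, 0, 0.01, 0, 0, 0], [0.0, -0.1, 0, 0.04, 0, 0, 0], [0.0, -0.14, 0.02, 0.08, 0, 0, 0], [0.0, -0.17, 0.06, 0.12, 0, 0, 0], [0.0, -0.17, 0.1, 0.13, 0, 0, 0]],
  ],
)

```text
time: 19.7
tool_pos: [0.4166, 0.1284, 0.3058]
tcp_rot: [-0.041, -3.13, -0.015]
wrist_force: [0.7, 0.1, -0.3]
width: 0.0
```

```bash
python3 - <<'E'
from look import *
im,d=read_camera("top"); P=cloud("top",d); x,y,z=P[...,0],P[...,1],P[...,2]
for yy in(-.05,0,.05,.1):
    k=P[(abs(y-yy)<.012)&(x>.53)&(x<.7)&(z>.11)&(z<.21)]
    h=k[k[:,2]>.192]; r=k[k[:,2]<.186]; print(yy,"housing front x",np.percentile(h[:,0],3).round(4),"rail front x",np.percentile(r[:,0],3).round(4) if len(r) else None)
for t in("short_bar","bearing","marker","tape","carton","spray","scanner"):
    print(t,[(round(s["score"],2),np.round(w("top",s["xyz"]),3).tolist()) for s in spot_in("top",t)][:2])
a=im[100:320,120:500]; cv2.imwrite("pics/t2.png",cv2.resize(a,None,fx=2,fy=2,interpolation=cv2.INTER_CUBIC)); print(read_state()["tool_pos"],read_state()["wrist_force"])
E
```

```text
-0.05 housing front x 0.628 rail front x 0.5923
0 housing front x 0.6296 rail front x 0.5938
0.05 housing front x 0.6322 rail front x 0.5974
0.1 housing front x 0.6337 rail front x 0.5973
short_bar [(0.64, [0.442, -0.538, 0.049]), (0.59, [0.472, -0.327, 0.015])]
bearing [(0.57, [0.411, -0.148, 0.015])]
marker [(0.54, [0.611, 0.028, 0.178]), (0.52, [0.365, 0.125, 0.013])]
tape [(0.77, [0.444, -0.539, 0.046]), (0.21, [0.44, 0.574, 0.027])]
carton []
spray [(0.58, [0.687, -0.272, 0.133])]
scanner [(0.71, [0.435, 0.575, 0.027]), (0.59, [0.61, 0.023, 0.172])]
[0.41669474 0.1266756  0.30116734] [ 0.24155499 -0.22977066 -0.47723339]
```

View pics/t2.png

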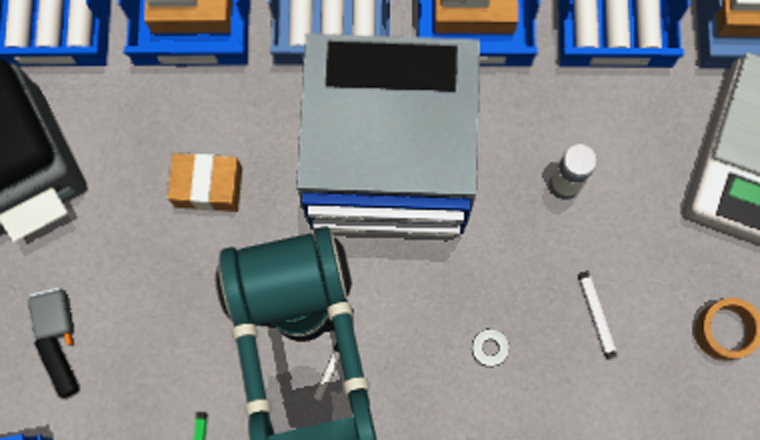

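The picture shows the drawer flush: its front lies along (305-470, 200) against the housing and nothing else has moved. The rail stands about 35 mm in front of the housing, against 34 nominal, and the robot is clear. Handing in.

```bash
python3 -c "
from workcell import *
s=read_state();print(abs(s['joint_vel']).max(),s['time']);print(finish_job())"
```

```text
0.004723286327424424 20.1
the job is handed in; nothing more can be done
None
```

The hold-down bar is down in both slots, let go, and the drawer is pushed home. I handed the job in at 20.1 s; no verdict came back.

- **Bar:** I used the 216 mm bar from the left of the drawer and left the short bar and the green one alone. Before and after letting go, its top was 4 mm below the side-wall top, as it should be when seated. The picture after release showed both ends in their slots.
- **Drawer:** It needed up to about 18 N over the detent, more than the roughly 12 N expected, because the tool was also pressing down on the rail. It then stopped hard: at 29 N it moved no further. After I let go, the rail measured 34.8 to 36.4 mm in front of the housing, against 34 mm nominal. That is within camera error, and it did not spring back out.
- **Not checked:** The bar can't be seen with the drawer shut, so its final position rests on the check before the push.
- **Other things on the bench:** The short bar, bearing, tape, spray and scanner measured within about 3 mm of where they started. The network missed the carton in the last picture, but it looked unmoved there. The marker's reading was about 30 mm off because the arm hid part of it; nothing came near it.

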